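Dial the length stop of the crosscut board and lay the blank home against it

TASK

Get the blank ready for sawing. Roll the drum of the length stop with a fingertip on its rubber rim, pressing no harder than a firm thumb, until the 7 stands in the middle of the little window; then lay the wooden blank flat on the board along the fence and push it firmly but gently home against the stop, without forcing the stop or shifting the setting. Let go of the blank, and leave the square, the pencil and the rule where they lie.

Things in the scene. Friction and masses are not known exactly. Their poses are not given: they have to be found in the camera images.
- saw_board: plywood crosscut board, 130 (x) x 340 (y) x 18 mm, fixed to the bench. Origin: centre of its underside; x away from the robot to the fence, y left along it, top at z = 18 mm. Fence: wooden strip on the far side, face at x = 35, y -57 to 165, top at z = 36 mm, so a blank is gripped above it; saw kerf at y = 90. On the right end a grey stop housing, x -56 to 30, y -166 to -74, top at z = 84 mm.
- number_drum (a joint): drum of the stop, rad; axis level along the board's x, at y = -120, z about 54 mm of the board. 0.6283 x n puts figure n (0 to 9) mid-window (the 7: 4.398); end stops at 0 and 5.655. The value grows as the drum's top runs to the board's -y (right). Turns against steady friction of 0.18 N m (5 N at the rim), stays where left.
- rim_top (a point): top of the drum's black rubber rim (36 mm radius, 18 mm wide) as drawn, at the board's x = -13, y = -120 mm, 90.4 mm above the bench; the true rim is up to 2 mm higher or lower (frame set by hand): feel for it. It stands 4 to 8 mm out of its slot. A closed fingertip laid on it and drawn along the board's y rolls it. Friction 1 to 1.4: press 6 N or more, never over 25; it gives 1 mm at 12 N.
- window (a point): middle of the window, 20 x 19 mm, in the housing's top, z = 84 mm, on the robot's side of the rim. Under it runs the drum's white band with black figures 14 mm high, upright as seen from the robot, one showing at a time (between two, parts of both); two black index marks on the steel bezel give the middle.
- stop_rod: steel stop rod 12 mm thick with a round face plate 28 mm across, reaching out of the housing towards the board's +y. Origin: middle of the plate's face, at the board's x = 15, z = 42 mm (up to 2 off); axes as the board's. Geared to the drum by rack and pinion: face at the board's y = -10 mm - 4 mm x number. More than 20 N on it is forcing it; it slips at about 28 N.
- blank: planed wooden offcut, 40 (x) x 150 (y, length) x 48 mm (z), 0.13 to 0.27 kg, lying on the bench left of the board. Origin: centre of its underside. Either end may face the stop. Home: long side touching the fence (its origin at the board's x = 15 mm), one end touching the stop's face (origin 75 mm from it).
- try_square: try square with wooden stock and steel blade, 130 x 191 x 17 mm, lying right of the board; bystander, not to be shifted. Origin: centre of its underside
- carpenter_pencil: flat red pencil, 13 x 165 x 8 mm, lying in front of the board at the bench's edge; bystander, not to be shifted. Origin: middle of its underside
- folding_rule: yellow folding rule, 15 x 212 x 18 mm, lying behind the board; bystander, not to be shifted. Origin: middle of its underside

How it is judged:
By the outcome, as a careful person would: the job done as asked, in the order asked, and still so for the second after the job is handed in, with the robot touching nothing.
It also fails if it takes over 72 s, if anything falls off the work surface, if the arm or the gripper's body presses on something with over 40 N, if the wrist force passes 120 N, or if a joint passes its speed limit or range.

ROBOT

A 6-joint arm with a two-finger parallel gripper is mounted at the origin on a cart in front of the work surface, level with it; the furniture and walls round the work are solid. World frame = base frame: x ahead of the robot, y to its left, z up, the work surface at z = 0. Lengths are in m, angles in degrees, forces in N, time in s.
With the tool pointing down it reaches from about 0.25 to 0.85 m from the base axis. Payload 12.5 kg.
Tool frame: the origin (TCP) lies at the very end of the fingers, on their centre line; the grasp point (between the pads) lies 19 mm behind it; z points along the fingers, y is the line along which they close (so a half turn about z gives the same grasp; the last joint's range is limited). The gripper opens to 93 mm and grips with 3 to 60 N. Pads are 15 mm wide; open, the fingers measure 128 mm over their backs; the gripper's body (75 mm by 188 mm) begins 65 mm behind the grasp point.
Start: joints at [67.059, 20.094, 94.641, -0, 65.266, -4.847], TCP at [0.171, 0.523, 0.219] pointing down, gripper open.
Joint ranges: [-157.81, 157.81], [-45, 120.19], [0.68, 151.7], [-89.99, 269.99], [4.06, 180], [-164.3, 164.3]. Speed limits (degrees/s): [127.2, 127.2, 159.86, 180, 180, 180].

INTERFACE

Orientations are given as a 3x3 rotation matrix whose columns are the frame's x, y, z axes.
In Python, from plant import manip gives the robot as it stands.
- The arm moves only by the tool jog_arm, never from a script. Its argument "rows" is a list of rows, each a list of 5 numbers: the shift along the world's x, y, z in m, then the turn about the world's z in rad, then the closure, from 0 (fully open) to 1 (shut). In form: [[dx, dy, dz, yaw, fingers], ...]. A call has 1 to 8 rows; each row shifts and turns the commanded pose from where the row before left it; what a row does not reach is not made up. A row lasts 1/8 s, in which the tool goes at most 62.5 mm and 10.7 degrees, less where a joint would pass 70% of its speed; a pose out of reach is approached as far as the arm can. A call is refused whole if a number of a shift passes 0.0625 or a number of a turn 0.188, either way. A call with a gripper value outside its range is refused whole. The fingers move at their own pace and stop on an object; "newtons" is the grip in N (left out, the last holds). Time passes only in rows, so rows that do not move let the fingers close. It gives the time, the measured TCP pose, the force, the opening and the grip force at its end, in the units of the state.
- manip.state(): the state, without advancing time (a new reading comes with each control period).
- manip.camera(name): name is "scene" or "top" or "wrist"; returns a dict with "color" (384x512x3 uint8, red, green, blue), "K" (3x3 intrinsics, pixels), "k1" (the pictures are not rectified: a ray, as slopes to the right and down, at radius r is drawn at 1 + k1 r^2 times it, then the intrinsics apply), "origin" and "rotation" of the camera in the world; the wrist camera has in their place "T_tool_cam" (4x4, takes a point from camera to tool coordinates, whose origin is the TCP and whose axes are the flange's). Camera axes: x right, y down, z forward; pixel columns grow to the right and rows downward; lengths in m; the calibration is good to about 2 mm. A picture is of the moment at which its call begins: read the wrist's pose just before it. There is no depth.
- manip.sign_off(): hands the job in; it is judged then, once.
The state is a dict: "time_s": time; "joint_positions": joint angles; "joint_vel": joint speeds; "effort": joint torques, N m; "tcp_pos": TCP position; "eef_rot": TCP orientation; "wrist_force": force on the tool from outside, world axes, zero at the start; "moment": the same for the moment, N m; "gripper_width": finger opening in m; "grasp_force": force on a finger pad.
Only numpy, scipy, OpenCV 4.12 (cv2) and the standard library are available. Lean on these libraries where they do the work, as an engineer would, in place of code of your own. Each camera call takes 0.05 s, during which the arm holds its last target. There are 200 camera calls.

## Working session

There is one attempt and no reset: what is moved stays moved. The work goes in short steps, Python scripts to look and compute and a tool call to move; the robot and the scene stay as the last step left them, time stands still between calls to the robot, and variables do not carry over. Pictures are saved under pics/ and viewed, at most 13 in all, crops included, and the job is handed in when it is done.

Besides the shell and the picture viewer there is one more tool, called after ">>>" by a JSON object that holds its "method" and its "body". jog_arm: Moves the arm, as the interface text tells. Its arguments: {"type":"object","properties":{"rows":{"type":"array","items":{"type":"array","items":{"type":"number"}}},"newtons":{"type":"number"}},"required":["rows"]}

```bash
mkdir -p pics
cat > h.py <<'E'
import numpy as np, cv2
from plant import manip
def ray(c,px,T=None):
    K=np.array(c["K"]);k=c["k1"]
    d=np.array([(px[0]-K[0,2])/K[0,0],(px[1]-K[1,2])/K[1,1]]);u=d.copy()
    for _ in range(20): u=d/(1+k*(u@u))
    v=np.array([u[0],u[1],1.])
    if T is None: return np.array(c["origin"]),np.array(c["rotation"])@v
    return T[:3,3],T[:3,:3]@v
def onz(c,px,z,T=None):
    o,v=ray(c,px,T); return o+v*(z-o[2])/v[2]
def wristT(c,s):
    T=np.eye(4);T[:3,:3]=s["eef_rot"];T[:3,3]=s["tcp_pos"];return T@np.array(c["T_tool_cam"])
def save(n,im): cv2.imwrite("pics/"+n+".png",cv2.cvtColor(im,cv2.COLOR_RGB2BGR))
E
python3 - <<'E'
from h import *
s=manip.state();print(s)
for n in("scene","top"):
    c=manip.camera(n);save(n,c["color"]);print(n,c["K"],c["k1"],c["origin"],c["rotation"])
    np.save(n+".npy",c,allow_pickle=True)
E
```

```text
{'time_s': 0.0, 'joint_positions': array([ 6.70609513e+01,  2.01259130e+01,  9.46759736e+01,  1.73202800e-04,
        6.52659744e+01, -4.84594348e+00]), 'joint_vel': array([-0.05078025,  0.0229916 , -0.03756735, -0.01558909, -0.02038648,
        0.00813291]), 'effort': array([ 1.68753719e-03, -4.97315061e+01, -2.85250586e+01,  6.99726306e-02,
        2.56348983e-02, -5.13936686e-05]), 'tcp_pos': array([0.17063946, 0.52250205, 0.21809285]), 'eef_rot': array([[-9.50552694e-01,  3.10562975e-01, -4.64150048e-04],
       [ 3.10563305e-01,  9.50552075e-01, -1.08966672e-03],
       [ 1.02788653e-04, -1.17993361e-03, -9.99999299e-01]]), 'wrist_force': array([ 0.03500446, -0.56841252, -0.06212621]), 'moment': array([-0.00148267, -0.00136766, -0.05636596]), 'grasp_force': 0.0, 'gripper_width': 0.09306494333127122}
scene [[421.89727374   0.         261.35643773]
 [  0.         421.89727374 189.04025388]
 [  0.           0.           1.        ]] -0.11008679442619229 [ 0.00970321 -1.07700645  0.94384327] [[ 0.87770733 -0.29225652  0.37975779]
 [-0.47919183 -0.53901159  0.69270607]
 [ 0.00224598 -0.78997002 -0.61314135]]
top [[385.68875824   0.         252.45735935]
 [  0.         385.68875824 196.11958681]
 [  0.           0.           1.        ]] 0.029616037760954027 [ 0.37320372 -0.12904413  1.06892706] [[-0.00421822 -0.98546571  0.16982207]
 [-0.99996121  0.00546993  0.00690352]
 [-0.0077321  -0.16978637 -0.98545056]]
```

View pics/top.png

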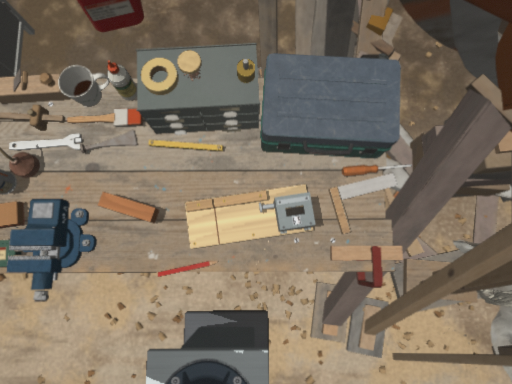

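View pics/scene.png

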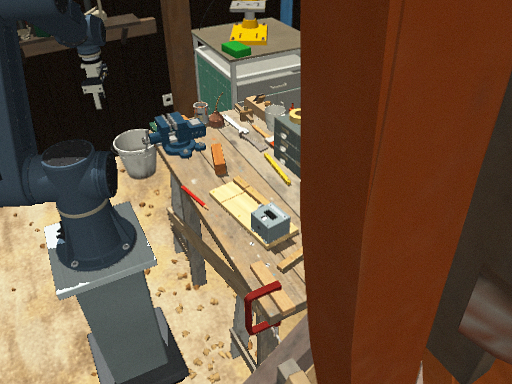

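The top view shows the board from about (186,205)-(316,230), with the housing at (295,211) and the window dark at (297,211). The blank is at (128,207), the pencil at (185,269), the rule at (187,145) and the square around (340,210). In the scene view the housing is at (270,222) and the blank at (218,158).

Run:
```python
from h import *
c=np.load("top.npy",allow_pickle=True).item();im=c["color"]
big=cv2.resize(im[170:280,90:360],None,fx=2.9,fy=2.9,interpolation=cv2.INTER_CUBIC);save("topcrop",big)
hsv=cv2.cvtColor(im,cv2.COLOR_RGB2HSV)
def rect(mask,x0,y0,x1,y1,z,name):
    m=np.zeros_like(mask);m[y0:y1,x0:x1]=mask[y0:y1,x0:x1]
    m=cv2.morphologyEx(m,cv2.MORPH_CLOSE,np.ones((3,3)))
    cs,_=cv2.findContours(m,0,2);k=max(cs,key=cv2.contourArea)
    pts=np.array([onz(c,p[0].astype(float),z)[:2] for p in k],np.float32)
    r=cv2.minAreaRect(pts);print(name,r,"px",cv2.minAreaRect(k));return r
print(hsv[207,128],hsv[235,220],hsv[211,310],hsv[207,110],hsv[200,150])
bl=cv2.inRange(hsv,(0,110,60),(16,255,255))
rect(bl,90,180,170,230,0.048,"blank")
bo=cv2.inRange(hsv,(12,70,150),(30,255,255))
rect(bo,175,180,320,255,0.018,"board")
gr=cv2.inRange(hsv,(90,15,80),(125,110,220))
rect(gr,262,185,330,240,0.084,"housing")
for p in [(186,211),(192,248),(306,185)]: print(p,onz(c,p,.018 if p[0]<300 else .036))
```

```text
[ 12 140 168] [ 20  87 220] [ 81  12 149] [ 13 141 177] [ 17  58 140]
blank ((0.5225507616996765, 0.21108518540859222), (0.15945066511631012, 0.041129447519779205), 71.97821044921875) px ((127.79133605957031, 206.59364318847656), (58.92375946044922, 15.538464546203613), 17.818889617919922)
board ((0.5061277747154236, -0.08755910396575928), (0.36405810713768005, 0.1878366321325302), 89.67072296142578) px ((240.5, 214.0), (68.0, 131.0), 90.0)Traceback (most recent call last):
  File "<stdin>", line 17, in <module>
  File "<stdin>", line 8, in rect
ValueError: max() iterable argument is empty
```

View pics/topcrop.png

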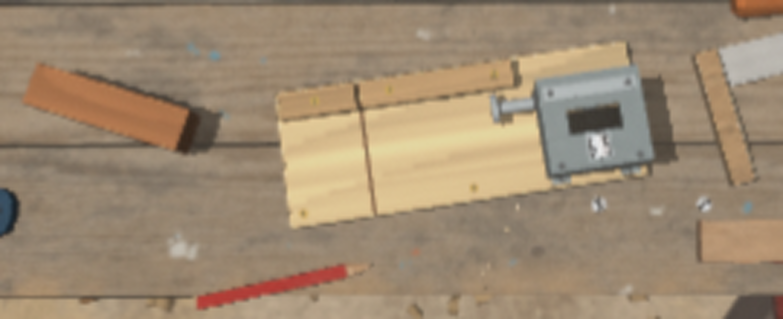

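The crop (offset 90,170, scale 2.9) shows the board corners at (292,228), (648,176) and (628,42), and the housing top corners at (537,82), (637,66), (653,160) and (549,178). The black rim is at (595,119) and the window at (598,147). The stop plate is near (495,108).

Run:
```python
from h import *
c=np.load("top.npy",allow_pickle=True).item()
P=lambda x,y,z: onz(c,(90+(x+.5)/2.9-.5,170+(y+.5)/2.9-.5),z)[:2]
# world pts with board coords
obs=[((292,228),.018,(-.065,.170)),((648,176),.018,(-.065,-.170)),((628,42),.018,(.065,-.170)),
((537,82),.084,(.030,-.074)),((637,66),.084,(.030,-.166)),((653,160),.084,(-.056,-.166)),((549,178),.084,(-.056,-.074)),((514,62),.036,(.065,-.057)),((276,94),.036,(.065,.165)),((374,215),.018,(-.065,.09)),((595,119),.0904,(-.013,-.12))]
W=np.array([P(*o[0],o[1]) for o in obs]);B=np.array([o[2] for o in obs])
wm,bm=W.mean(0),B.mean(0);H=(B-bm).T@(W-wm);U,_,Vt=np.linalg.svd(H);R=Vt.T@np.diag([1,np.linalg.det(Vt.T@U.T)])@U.T
t=wm-R@bm;print("yaw",np.degrees(np.arctan2(R[1,0],R[0,0])),"t",t);print(np.round(((W-wm)-(B-bm)@R.T)*1000,1))
print("rim",R@[-.013,-.12]+t,"winpx",(P(598,147,.084)-t)@R)
print("plate",(P(495,108,.042)-t)@R,(P(495,95,.056)-t)@R)
bl=[P(*p,.048) for p in [(41,64),(24,100),(196,112),(183,152)]];print(np.round(bl,4),np.mean(bl,0))
bl=np.array(bl);d=(bl[0]+bl[1]-bl[2]-bl[3])/2;print("blank len",np.linalg.norm(d),"dir yaw",np.degrees(np.arctan2(-d[0],d[1])))
print("width",np.linalg.norm(bl[0]-bl[1]),np.linalg.norm(bl[2]-bl[3]))
```

```text
yaw 8.097688310165633 t [ 0.49814493 -0.11041963]
[[ 2.3 -2. ]
 [ 1.2  1.7]
 [ 0.7 -1.5]
 [-0.5 -0.6]
 [ 0.6  1. ]
 [ 1.6  1.5]
 [-0.9  2.2]
 [-5.5 -3.5]
 [-3.4 -0.5]
 [ 2.7  0.9]
 [ 1.2  0.7]]
rim [ 0.5021779  -0.23105435] winpx [-0.03589036 -0.11875551]
plate [ 0.01765401 -0.03539724] [ 0.02758601 -0.03671235]
[[0.5633 0.2776]
 [0.5296 0.2911]
 [0.5175 0.1326]
 [0.4806 0.1431]] [0.52278378 0.21109308]
blank len 0.1539732336498028 dir yaw -17.918500261104864
width 0.036266329215731676 0.03835181136872754
```

>>> {"method": "jog_arm", "body": {"rows": [[0.0207,-0.0471,0.004,0.0284,1],[0.0207,-0.0471,0.004,0.0284,1],[0.0207,-0.0471,0.004,0.0284,1],[0.0207,-0.0471,0.004,0.0284,1],[0.0207,-0.0471,0.004,0.0284,1],[0.0207,-0.0471,0.004,0.0284,1],[0.0207,-0.0471,0.004,0.0284,1],[0.0207,-0.0471,0.004,0.0284,1]], "newtons": 20}}

```text
time_s: 1.1
tcp_pos: [0.3367, 0.1444, 0.2508]
eef_rot: [[-0.996, 0.087, 0.0], [0.087, 0.996, 0.0], [-0.0, 0.0, -1.0]]
wrist_force: [-0.1, -0.3, -0.4]
gripper_width: 0.0175
grasp_force: 0.0
```

>>> {"method": "jog_arm", "body": {"rows": [[0.0207,-0.0471,0,0.0284,1],[0.0207,-0.0471,0,0.0284,1],[0.0207,-0.0471,0,0.0284,1],[0.0207,-0.0471,0,0.0284,1],[0.0207,-0.0471,0,0.0284,1],[0.0207,-0.0471,0,0.0284,1],[0.0207,-0.0471,0,0.0284,1],[0.0207,-0.0471,0,0.0284,1]]}}

```text
time_s: 2.1
tcp_pos: [0.5023, -0.2324, 0.2503]
eef_rot: [[-0.99, -0.139, -0.0], [-0.139, 0.99, 0.0], [0.0, 0.0, -1.0]]
wrist_force: [1.0, 0.5, -0.3]
gripper_width: 0.0006
grasp_force: 0.0
```

Run:
```python
from h import *
s=manip.state();c=manip.camera("wrist");np.save("w1.npy",(s,c),allow_pickle=True);save("w1",c["color"]);print(s["tcp_pos"],s["eef_rot"],s["wrist_force"],s["gripper_width"],np.round(c["T_tool_cam"],3),c["K"][0,0])
```

```text
[ 0.50231381 -0.23244947  0.25033986] [[-9.90322508e-01 -1.38784768e-01 -3.43676218e-04]
 [-1.38784886e-01  9.90322491e-01  3.46003544e-04]
 [ 2.92330267e-04  3.90352162e-04 -9.99999881e-01]] [ 0.95104431  0.52615963 -0.25967924] 0.0006158090386321642 [[ 0.    -0.97  -0.242  0.066]
 [ 1.    -0.     0.001  0.   ]
 [-0.001 -0.242  0.97  -0.166]
 [ 0.     0.     0.     1.   ]] 304.09641330405975
```

View pics/w1.png

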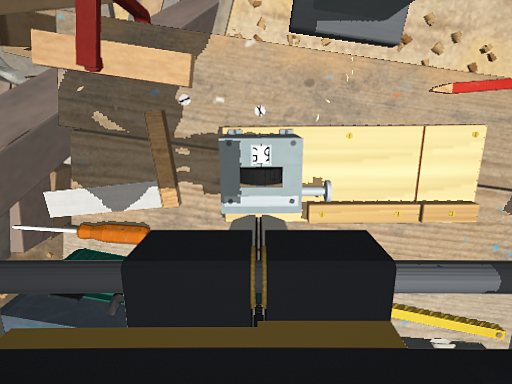

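The wrist view (rotated 180°) shows the housing top from (219,138) to (302,213), the window at (261,154), the rim at (261,176), the stop plate at (328,191), the kerf at (421,165) and the board corner at (487,127).

Run:
```python
from h import *
s,c=np.load("w1.npy",allow_pickle=True);im=c["color"]
cr=cv2.rotate(im[120:225,210:345],cv2.ROTATE_180);save("w1c",cv2.resize(cr,None,fx=5.6,fy=5.6,interpolation=cv2.INTER_CUBIC))
T=wristT(c,s)
yaw=np.radians(8.1);R=np.array([[np.cos(yaw),-np.sin(yaw)],[np.sin(yaw),np.cos(yaw)]]);t=np.array([.4981,-.1104])
for n,p,z in [("win",(261,154),.084),("rim",(261,176),.0904),("plate",(330,191),.042),("kerfnear",(424,126),.018),("nearleft",(487,126),.018),("fence l",(478,203),.036),("fence r",(309,203),.036)]:
    w=onz(c,p,z,T)[:2];print(n,w,(w-t)@R*1000)
```

```text
win [ 0.48112863 -0.23136246] [ -33.84581574 -117.36441046]
rim [ 0.50420299 -0.22814315] [ -10.54804533 -117.42841949]
plate [ 0.52138329 -0.13647082] [ 19.37759733 -29.09137566]
kerfnear [ 0.42559004 -0.02764833] [-60.12676371  92.14285591]
nearleft [0.41482878 0.0513335 ] [-59.65203346 171.85300611]
fence l [0.51201769 0.05801919] [ 37.50931837 164.77796676]
fence r [ 0.54245947 -0.15877086] [ 37.10141357 -54.13860313]
```

View pics/w1c.png

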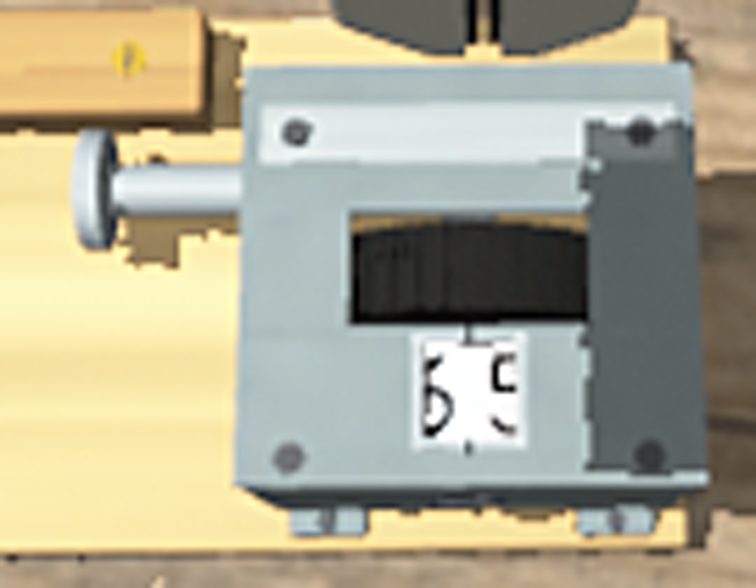

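The window shows the right half of a 6 on the left and the left half of a 5 on the right, so the value is about 5.5. It needs about +0.94 rad, roughly 33 mm of rim travel towards the board's -y.

>>> {"method": "jog_arm", "body": {"rows": [[0,0.0047,-0.05,0,1],[0,0.005,-0.05,0,1],[0,0,-0.04,0,1],[0,0,-0.01,0,1],[0,0,0,0,1]]}}

```text
time_s: 2.78
tcp_pos: [0.5022, -0.2212, 0.1011]
eef_rot: [[-0.99, -0.138, -0.0], [-0.138, 0.99, 0.0], [0.0, 0.0, -1.0]]
wrist_force: [0.2, 0.6, 0.1]
gripper_width: 0.0006
grasp_force: 0.0
```

>>> {"method": "jog_arm", "body": {"rows": [[0,0,-0.003,0,1],[0,0,-0.001,0,1],[0,0,-0.001,0,1],[0,0,0,0,1]]}}

```text
time_s: 3.28
tcp_pos: [0.5021, -0.2211, 0.0958]
eef_rot: [[-0.99, -0.138, 0.0], [-0.138, 0.99, -0.0], [-0.0, -0.0, -1.0]]
wrist_force: [-0.2, -0.0, 0.4]
gripper_width: 0.0005
grasp_force: 0.0
```

>>> {"method": "jog_arm", "body": {"rows": [[0,-0.002,-0.001,0,1],[0,0,-0.001,0,1],[0,0,0,0,1]]}}

```text
time_s: 3.65
tcp_pos: [0.5019, -0.2231, 0.0935]
eef_rot: [[-0.99, -0.138, -0.0], [-0.138, 0.99, 0.0], [0.0, 0.0, -1.0]]
wrist_force: [0.1, -0.4, -0.3]
gripper_width: 0.0007
grasp_force: 0.0
```

>>> {"method": "jog_arm", "body": {"rows": [[0,0,-0.0007,0,1],[0,0,0,0,1]]}}

```text
time_s: 3.9
tcp_pos: [0.502, -0.223, 0.0929]
eef_rot: [[-0.99, -0.138, -0.0], [-0.138, 0.99, 0.0], [0.0, 0.0, -1.0]]
wrist_force: [0.2, 0.2, -0.7]
gripper_width: 0.0005
grasp_force: 0.0
```

>>> {"method": "jog_arm", "body": {"rows": [[0,0,-0.0007,0,1],[0,0,0,0,1]]}}

```text
time_s: 4.15
tcp_pos: [0.5019, -0.2231, 0.0922]
eef_rot: [[-0.99, -0.138, -0.0], [-0.138, 0.99, 0.0], [0.0, 0.0, -1.0]]
wrist_force: [0.1, 0.4, 0.9]
gripper_width: 0.0002
grasp_force: 0.0
```

>>> {"method": "jog_arm", "body": {"rows": [[0,0,-0.0007,0,1],[0,0,0,0,1]]}}

```text
time_s: 4.4
tcp_pos: [0.502, -0.2231, 0.0915]
eef_rot: [[-0.99, -0.138, -0.0], [-0.138, 0.99, 0.0], [0.0, 0.0, -1.0]]
wrist_force: [-0.0, -0.4, 0.6]
gripper_width: 0.0006
grasp_force: 0.0
```

>>> {"method": "jog_arm", "body": {"rows": [[0,0,-0.0007,0,1],[0,0,0,0,1]]}}

```text
time_s: 4.65
tcp_pos: [0.502, -0.2231, 0.0908]
eef_rot: [[-0.99, -0.138, -0.0], [-0.138, 0.99, 0.0], [0.0, 0.0, -1.0]]
wrist_force: [0.1, -0.1, 0.2]
gripper_width: 0.0006
grasp_force: 0.0
```

>>> {"method": "jog_arm", "body": {"rows": [[0,0,-0.0006,0,1],[0,0,0,0,1]]}}

```text
time_s: 4.9
tcp_pos: [0.502, -0.2231, 0.0902]
eef_rot: [[-0.99, -0.138, -0.0], [-0.138, 0.99, 0.0], [0.0, 0.0, -1.0]]
wrist_force: [-0.3, -0.1, 0.3]
gripper_width: 0.0005
grasp_force: 0.0
```

>>> {"method": "jog_arm", "body": {"rows": [[0,0,-0.0006,0,1],[0,0,0,0,1]]}}

```text
time_s: 5.15
tcp_pos: [0.5019, -0.2231, 0.0896]
eef_rot: [[-0.99, -0.138, -0.0], [-0.138, 0.99, 0.0], [0.0, 0.0, -1.0]]
wrist_force: [-0.1, 0.5, -0.8]
gripper_width: 0.0005
grasp_force: 0.0
```

>>> {"method": "jog_arm", "body": {"rows": [[0,0,-0.0006,0,1],[0,0,0,0,1]]}}

```text
time_s: 5.4
tcp_pos: [0.502, -0.2231, 0.089]
eef_rot: [[-0.99, -0.138, -0.0], [-0.138, 0.99, 0.0], [0.0, 0.0, -1.0]]
wrist_force: [-0.9, 0.7, 0.2]
gripper_width: 0.0004
grasp_force: 0.0
```

>>> {"method": "jog_arm", "body": {"rows": [[0,0,-0.0005,0,1],[0,0,0,0,1]]}}

```text
time_s: 5.65
tcp_pos: [0.5021, -0.2231, 0.0887]
eef_rot: [[-0.99, -0.138, 0.0], [-0.138, 0.99, -0.0], [-0.0, -0.0, -1.0]]
wrist_force: [-0.1, 0.6, 1.6]
gripper_width: 0.0006
grasp_force: 1.0
```

>>> {"method": "jog_arm", "body": {"rows": [[0,0,-0.0005,0,1],[0,0,0,0,1]]}}

```text
time_s: 5.9
tcp_pos: [0.5022, -0.2232, 0.0886]
eef_rot: [[-0.99, -0.138, 0.0], [-0.138, 0.99, -0.0], [-0.0, -0.0, -1.0]]
wrist_force: [-2.1, 0.7, 6.4]
gripper_width: 0.0005
grasp_force: 3.6
```

>>> {"method": "jog_arm", "body": {"rows": [[0,0,-0.0005,0,1],[0,0,0,0,1]]}}

```text
time_s: 6.15
tcp_pos: [0.5022, -0.2232, 0.0884]
eef_rot: [[-0.99, -0.138, 0.001], [-0.138, 0.99, -0.0], [-0.001, -0.0, -1.0]]
wrist_force: [-3.3, 2.3, 11.7]
gripper_width: 0.0008
grasp_force: 5.9
```

>>> {"method": "jog_arm", "body": {"rows": [[0.0004,-0.003,0,0,1],[0.0004,-0.003,0,0,1],[0,0,0,0,1]]}}

```text
time_s: 6.52
tcp_pos: [0.5031, -0.2291, 0.0886]
eef_rot: [[-0.99, -0.138, 0.001], [-0.138, 0.99, -0.0], [-0.001, -0.0, -1.0]]
wrist_force: [-3.3, 4.3, 13.4]
gripper_width: 0.0006
grasp_force: 6.7
```

>>> {"method": "jog_arm", "body": {"rows": [[0.0004,-0.003,0,0,1],[0.0004,-0.003,0,0,1],[0.0004,-0.003,0,0,1],[0,0,0,0,1]]}}

```text
time_s: 7.02
tcp_pos: [0.5043, -0.2381, 0.0883]
eef_rot: [[-0.99, -0.138, 0.001], [-0.138, 0.99, 0.0], [-0.001, -0.0, -1.0]]
wrist_force: [-1.8, 2.4, 9.9]
gripper_width: 0.0004
grasp_force: 4.4
```

Run:
```python
from h import *
s=manip.state();c=manip.camera("wrist");np.save("w2.npy",(s,c),allow_pickle=True);im=c["color"];T=wristT(c,s)
# project window centre by inverse: search pixel
def proj(p):
    q=T[:3,:3].T@(p-T[:3,3]);x=q[:2]/q[2];x=x*(1+c["k1"]*(x@x));K=c["K"];return x*[K[0,0],K[1,1]]+[K[0,2],K[1,2]]
u,v=proj(np.array([.4795,-.233,.084]));print(u,v,s["wrist_force"],s["tcp_pos"])
u,v=int(u),int(v);cr=cv2.rotate(im[max(v-40,0):v+50,u-50:u+50],cv2.ROTATE_180);save("w2c",cv2.resize(cr,None,fx=5,fy=5,interpolation=cv2.INTER_CUBIC))
```

```text
271.6671858560702 186.917334918175 [-1.79277381  2.38399269  9.90743632] [ 0.50433985 -0.23807438  0.08825621]
```

View pics/w2c.png

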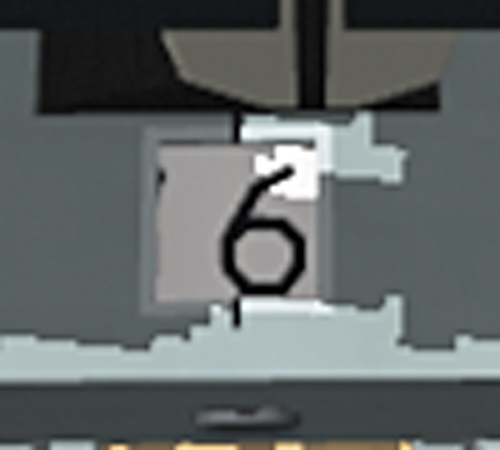

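The window shows the 6 with its centre at column 263 and the index at 238. At 8.2 px/mm that is 3 mm right of mid, so the value is about 6.17. I'll take a second stroke of about 18 mm, then check.

>>> {"method": "jog_arm", "body": {"rows": [[0,0,0.006,0,1],[-0.0026,0.0183,0,0,1],[0,0,0,0,1],[0,0,-0.004,0,1],[0,0,-0.0015,0,1],[0,0,0,0,1]]}}

```text
time_s: 7.82
tcp_pos: [0.5014, -0.2198, 0.0882]
eef_rot: [[-0.99, -0.138, -0.0], [-0.138, 0.99, 0.0], [0.0, 0.0, -1.0]]
wrist_force: [-0.3, 2.8, 5.9]
gripper_width: -0.0
grasp_force: 3.0
```

>>> {"method": "jog_arm", "body": {"rows": [[0,0,-0.0005,0,1],[0,0,0,0,1]]}}

```text
time_s: 8.07
tcp_pos: [0.5015, -0.2199, 0.088]
eef_rot: [[-0.99, -0.138, 0.0], [-0.138, 0.99, 0.0], [-0.0, 0.0, -1.0]]
wrist_force: [-3.2, 2.4, 9.6]
gripper_width: -0.0003
grasp_force: 5.2
```

>>> {"method": "jog_arm", "body": {"rows": [[0.0004,-0.003,0,0,1],[0.0004,-0.003,0,0,1],[0.0004,-0.003,0,0,1],[0.0004,-0.003,0,0,1],[0.0004,-0.003,0,0,1],[0.0002,-0.0015,0,0,1],[0,0,0,0,1]]}}

```text
time_s: 8.95
tcp_pos: [0.504, -0.2365, 0.0884]
eef_rot: [[-0.99, -0.138, 0.001], [-0.138, 0.99, -0.0], [-0.001, -0.0, -1.0]]
wrist_force: [-1.8, 2.7, 11.8]
gripper_width: 0.0003
grasp_force: 5.9
```

```bash
cat > win.py <<'E'
from h import *
import sys
s=manip.state();c=manip.camera("wrist");im=c["color"];T=wristT(c,s)
def proj(p):
    q=T[:3,:3].T@(p-T[:3,3]);x=q[:2]/q[2];x=x*(1+c["k1"]*(x@x));K=c["K"];return x*[K[0,0],K[1,1]]+[K[0,2],K[1,2]]
u,v=proj(np.array([.4795,-.233,.084]));print(s["wrist_force"],s["tcp_pos"])
u,v=int(u),int(v);cr=cv2.rotate(im[max(v-40,0):v+50,u-50:u+50],cv2.ROTATE_180);save(sys.argv[1],cv2.resize(cr,None,fx=5,fy=5,interpolation=cv2.INTER_CUBIC))
E
python3 win.py w3c
```

```text
[-1.75855901  2.66430122 11.81419002] [ 0.50401268 -0.23653937  0.08838015]
```

View pics/w3c.png

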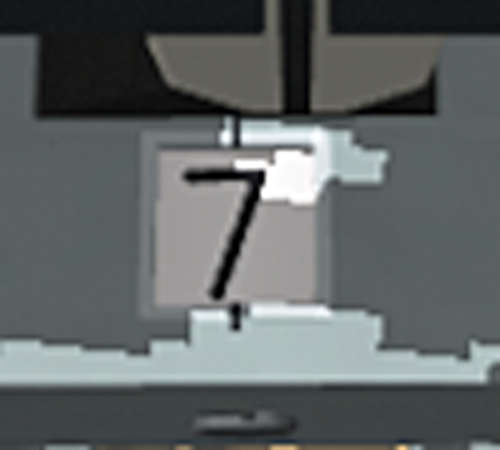

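The 7 spans columns 183-268, centred at 225, with the index at 236. It needs about 1.3 mm more on the band, or 1.6 mm at the rim.

>>> {"method": "jog_arm", "body": {"rows": [[0.0002,-0.0016,0,0,1],[0,0,0,0,1],[0,0,0,0,1]]}}

```text
time_s: 9.38
tcp_pos: [0.5042, -0.2381, 0.0882]
eef_rot: [[-0.99, -0.138, 0.001], [-0.138, 0.99, -0.0], [-0.001, -0.0, -1.0]]
wrist_force: [-1.5, 3.4, 10.9]
gripper_width: 0.0007
grasp_force: 5.0
```

```bash
python3 win.py w4c
python3 - <<'E'
import cv2,numpy as np
im=cv2.cvtColor(cv2.imread("pics/w4c.png"),cv2.COLOR_BGR2GRAY)
for n,(a,b) in dict(idxtop=(122,142),glyph=(160,300),idxbot=(308,328)).items():
    m=(im[a:b,160:312]<60);xs=np.where(m.sum(0)>=2)[0]+160;print(n,xs.min() if len(xs) else None,xs.max() if len(xs) else None)
o=cv2.cvtColor(cv2.imread("pics/w3c.png"),cv2.COLOR_BGR2GRAY)
for n,(a,b) in dict(idxtop=(122,142),glyph=(165,300),idxbot=(308,328)).items():
    m=(o[a:b,160:312]<60);xs=np.where(m.sum(0)>=2)[0]+160;print("w3",n,xs.min() if len(xs) else None,xs.max() if len(xs) else None)
E
```

```text
[-1.47826618  3.44211565 10.8782793 ] [ 0.50416608 -0.23805777  0.08820636]
idxtop 233 242
glyph 197 274
idxbot 234 240
w3 idxtop 235 238
w3 glyph 185 263
w3 idxbot 231 240
```

View pics/w4c.png

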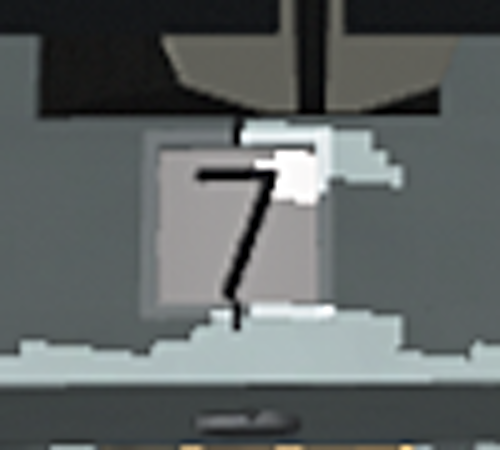

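The 7 is centred at 235.7 against the index at 237.5, within about 0.2 mm. I'll lift straight off and go to the blank.

>>> {"method": "jog_arm", "body": {"rows": [[0,0,0.03,0,1],[0,0,0.04,0,1],[0.0018,0.045,0.03,-0.1845,0.5],[0.0018,0.045,0,-0.1845,0],[0.0018,0.045,0,-0.1845,0],[0.0018,0.045,0,-0.1845,0],[0.0018,0.045,0,-0.1845,0],[0.0018,0.045,0,-0.1845,0]]}}

```text
time_s: 10.42
tcp_pos: [0.5146, 0.0333, 0.1874]
eef_rot: [[-0.561, 0.828, -0.0], [0.828, 0.561, -0.0], [0.0, -0.0, -1.0]]
wrist_force: [0.9, -0.8, 0.9]
gripper_width: 0.0557
grasp_force: 0.0
```

>>> {"method": "jog_arm", "body": {"rows": [[0.0018,0.045,0,-0.1845,0],[0.0018,0.045,0,-0.1845,0],[0.0018,0.045,0,-0.1845,0],[0.0018,0.045,0,-0.1845,0],[0,0,0,-0.1845,0],[0,0,0,0,0],[0,0,0,0,0]]}}

```text
time_s: 11.3
tcp_pos: [0.5219, 0.2116, 0.1874]
eef_rot: [[0.311, 0.95, -0.0], [0.95, -0.311, -0.0], [-0.0, -0.0, -1.0]]
wrist_force: [0.5, 1.0, -0.5]
gripper_width: 0.0933
grasp_force: 0.0
```

```bash
cat > bl.py <<'E'
from h import *
s=manip.state();c=manip.camera("wrist");np.save("w5.npy",(s,c),allow_pickle=True);T=wristT(c,s);im=c["color"];save("w5",im)
hsv=cv2.cvtColor(im,cv2.COLOR_RGB2HSV);m=cv2.inRange(hsv,(5,110,60),(16,255,255));m=cv2.morphologyEx(m,cv2.MORPH_OPEN,np.ones((3,3)))
cs,_=cv2.findContours(m,0,2)
for k in sorted(cs,key=cv2.contourArea)[-3:]:
    pts=np.array([onz(c,p[0].astype(float),.048,T)[:2] for p in k],np.float32);print(cv2.contourArea(k),cv2.boundingRect(k),cv2.minAreaRect(pts))
print(s["tcp_pos"],np.degrees(np.arctan2(-s["eef_rot"][0,1],s["eef_rot"][1,1])),s["wrist_force"])
E
python3 bl.py
```

```text
682.0 (470, 0, 34, 34) ((0.7635093927383423, 0.2910510003566742), (0.030209653079509735, 0.028046634048223495), 84.21141815185547)
1229.5 (475, 63, 37, 48) ((0.7629631757736206, 0.22583208978176117), (0.033837344497442245, 0.03435215726494789), 1.729997992515564)
5488.5 (238, 94, 41, 145) ((0.5246286988258362, 0.21997523307800293), (0.1488509178161621, 0.040397047996520996), 72.76617431640625)
[0.52186274 0.21158482 0.18740813] -108.14871647043813 [ 0.48939792  0.97596439 -0.47514958]
```

View pics/w5.png

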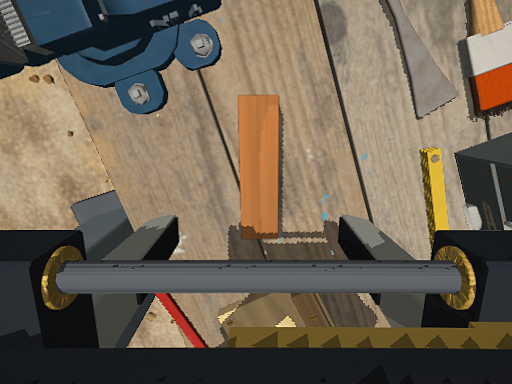

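The blank is seen cleanly from (238,94) to (279,239). Its centre is at (0.5246,0.220), its size 149x40 mm and its yaw -17.2°, which agrees with the given sizes.

>>> {"method": "jog_arm", "body": {"rows": [[0.0025,0.0065,-0.05,0.011,0],[0,0,-0.05,0,0],[0,0,-0.042,0,0],[0,0,-0.02,0,0],[0,0,0,0,0.3]], "newtons": 25}}

```text
time_s: 11.98
tcp_pos: [0.5236, 0.2179, 0.0244]
eef_rot: [[0.303, 0.953, -0.003], [0.953, -0.303, -0.001], [-0.002, -0.002, -1.0]]
wrist_force: [0.4, -0.3, 0.0]
gripper_width: 0.0867
grasp_force: 0.0
```

>>> {"method": "jog_arm", "body": {"rows": [[0,0,0,0,1],[0,0,0,0,1],[0,0,0,0,1],[0,0,0,0,1],[0,0,0,0,1]], "newtons": 25}}

```text
time_s: 12.6
tcp_pos: [0.5243, 0.2186, 0.0257]
eef_rot: [[0.304, 0.953, 0.0], [0.953, -0.304, 0.0], [0.0, 0.0, -1.0]]
wrist_force: [-1.0, -0.9, 2.8]
gripper_width: 0.0398
grasp_force: 25.0
```

>>> {"method": "jog_arm", "body": {"rows": [[0,0,0.03,0,1],[0,0,0.04,0,1],[-0.0037,-0.0458,0,0.075,1],[-0.0037,-0.0458,0,0.075,1],[-0.0037,-0.0458,0,0.075,1],[-0.0037,-0.0458,0,0.075,1],[-0.0037,-0.0458,0,0.075,1],[-0.0037,-0.0457,0,0.075,1]]}}

```text
time_s: 13.6
tcp_pos: [0.5017, -0.0576, 0.0955]
eef_rot: [[-0.143, 0.99, -0.0], [0.99, 0.143, 0.0], [0.0, -0.0, -1.0]]
wrist_force: [-0.1, -0.3, -2.5]
gripper_width: 0.04
grasp_force: 25.0
```

>>> {"method": "jog_arm", "body": {"rows": [[0,0,0,0,1],[0,0,0,0,1]]}}

```text
time_s: 13.85
tcp_pos: [0.502, -0.0558, 0.0954]
eef_rot: [[-0.139, 0.99, -0.0], [0.99, 0.139, 0.0], [0.0, -0.0, -1.0]]
wrist_force: [-0.4, 0.5, -1.2]
gripper_width: 0.0396
grasp_force: 25.0
```

Run:
```python
from h import *
s=manip.state();c=manip.camera("wrist");np.save("w6.npy",(s,c),allow_pickle=True)
print(s["tcp_pos"],np.degrees(np.arctan2(-s["eef_rot"][0,1],s["eef_rot"][1,1])),s["wrist_force"],s["gripper_width"])
save("w6",cv2.resize(c["color"][:260],None,fx=1.56,fy=1.56))
```

```text
[ 0.50198626 -0.05575355  0.09544577] -81.98243839339362 [-0.43413747  0.52332959 -1.18981743] 0.03963650312060889
```

View pics/w6.png

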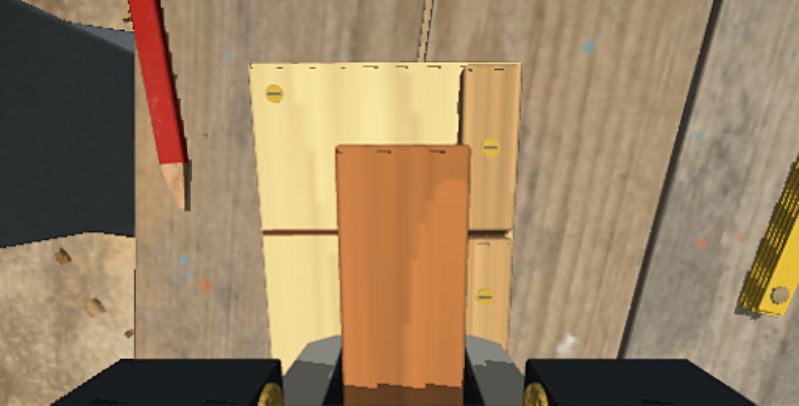

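The blank is held straight above the board, its far end spanning (336,146)-(469,146). The board's near-left corner is at (250,65), the fence front edge at (465,68) and the kerf at y-row 232.

Run:
```python
from h import *
s,c=np.load("w6.npy",allow_pickle=True);T=wristT(c,s)
yaw=np.radians(8.1);R=np.array([[np.cos(yaw),-np.sin(yaw)],[np.sin(yaw),np.cos(yaw)]]);t=np.array([.4995,-.1090])
for n,p,z in [("board corner -65,170",(250,65),.018),("board kerf -65,90",(262,232),.018),("fence top front 35,165",(466,69),.036),("fence front bottom",(460,66),.018),("fence back y165",(520,64),.036),("fence back kerf",(512,235),.036),("kerf@fence 35,90",(469,234),.036),("blank L",(336,146),.118),("blank R",(469,146),.118),("blank R lower",(463,380),.118),("blank L lower",(343,380),.118)]:
    w=onz(c,(p[0]/1.56,p[1]/1.56),z,T)[:2];print(n,w.round(4),((w-t)@R*1000).round(1))
print("tcp",(s["tcp_pos"][:2]-t)@R)
```

```text
board corner -65,170 [0.4148 0.0499] [-61.5 169.2]
board kerf -65,90 [ 0.4256 -0.0279] [-61.7  90.7]
fence top front 35,165 [0.5142 0.0587] [ 38.2 163.9]
fence front bottom [0.5128 0.0634] [ 37.5 168.8]
fence back y165 [0.5371 0.0639] [ 61.6 165.8]
fence back kerf [ 0.5483 -0.0099] [62.3 91.3]
kerf@fence 35,90 [ 0.528  -0.0122] [41.9 91.8]
blank L [0.4728 0.0158] [ -8.9 127.3]
blank R [0.5109 0.0212] [ 29.6 127.3]
blank R lower [ 0.5216 -0.0512] [30.  54.1]
blank L lower [ 0.4828 -0.0567] [-9.2 54.2]
tcp [0.00996395 0.05236493]
```

>>> {"method": "jog_arm", "body": {"rows": [[0,0,-0.03,0,1],[0,0,-0.017,0,1],[0,0,-0.002,0,1],[0,0,0,0,1]]}}

```text
time_s: 14.4
tcp_pos: [0.5024, -0.0559, 0.0469]
eef_rot: [[-0.141, 0.99, 0.0], [0.99, 0.141, -0.0], [-0.0, 0.0, -1.0]]
wrist_force: [1.0, 0.8, -1.5]
gripper_width: 0.0398
grasp_force: 25.0
```

>>> {"method": "jog_arm", "body": {"rows": [[0,0,-0.0015,0,1],[0,0,0,0,1]]}}

```text
time_s: 14.65
tcp_pos: [0.5023, -0.0561, 0.0455]
eef_rot: [[-0.14, 0.99, 0.001], [0.99, 0.14, -0.0], [-0.0, 0.001, -1.0]]
wrist_force: [-0.6, -0.2, -2.5]
gripper_width: 0.0397
grasp_force: 25.0
```

>>> {"method": "jog_arm", "body": {"rows": [[0,0,-0.001,0,1],[0,0,0,0,1]]}}

```text
time_s: 14.9
tcp_pos: [0.5021, -0.0561, 0.0441]
eef_rot: [[-0.14, 0.99, 0.0], [0.99, 0.14, -0.0], [-0.0, 0.0, -1.0]]
wrist_force: [0.8, 0.8, -0.6]
gripper_width: 0.0399
grasp_force: 25.0
```

>>> {"method": "jog_arm", "body": {"rows": [[0,0,-0.0008,0,1],[0,0,0,0,1]]}}

```text
time_s: 15.15
tcp_pos: [0.5022, -0.0561, 0.0437]
eef_rot: [[-0.14, 0.99, 0.0], [0.99, 0.14, -0.0], [-0.0, 0.0, -1.0]]
wrist_force: [-2.8, -1.2, 5.9]
gripper_width: 0.0399
grasp_force: 25.0
```

>>> {"method": "jog_arm", "body": {"rows": [[0,0,-0.0005,0,1],[0,0,0,0,1]]}}

```text
time_s: 15.4
tcp_pos: [0.5022, -0.0561, 0.0437]
eef_rot: [[-0.14, 0.99, 0.0], [0.99, 0.14, -0.0], [-0.0, 0.0, -1.0]]
wrist_force: [-5.7, 1.6, 13.8]
gripper_width: 0.0395
grasp_force: 25.0
```

>>> {"method": "jog_arm", "body": {"rows": [[0,0,0.0008,0,1],[0.003,0.0004,0,0,1],[0.002,0.0003,0,0,1],[0,0,0,0,1]]}}

```text
time_s: 15.9
tcp_pos: [0.5072, -0.0554, 0.0437]
eef_rot: [[-0.141, 0.99, -0.0], [0.99, 0.141, -0.0], [-0.0, -0.0, -1.0]]
wrist_force: [-2.3, -0.5, 5.5]
gripper_width: 0.0401
grasp_force: 25.0
```

>>> {"method": "jog_arm", "body": {"rows": [[0.001,0.0001,0,0,1],[0,0,0,0,1]]}}

```text
time_s: 16.15
tcp_pos: [0.508, -0.0553, 0.0437]
eef_rot: [[-0.141, 0.99, -0.001], [0.99, 0.141, 0.0], [0.0, -0.001, -1.0]]
wrist_force: [-3.3, -0.7, 7.5]
gripper_width: 0.0398
grasp_force: 25.0
```

>>> {"method": "jog_arm", "body": {"rows": [[0.001,0.0001,0,0,1],[0,0,0,0,1]]}}

```text
time_s: 16.4
tcp_pos: [0.5088, -0.0552, 0.0437]
eef_rot: [[-0.141, 0.99, -0.001], [0.99, 0.141, 0.0], [0.0, -0.001, -1.0]]
wrist_force: [-4.0, -1.3, 8.5]
gripper_width: 0.0397
grasp_force: 25.0
```

>>> {"method": "jog_arm", "body": {"rows": [[0.0007,0.0001,0,0,1],[0,0,0,0,1]]}}

```text
time_s: 16.65
tcp_pos: [0.5089, -0.0552, 0.0437]
eef_rot: [[-0.141, 0.99, -0.002], [0.99, 0.141, -0.0], [0.0, -0.002, -1.0]]
wrist_force: [-7.9, -2.7, 10.9]
gripper_width: 0.0396
grasp_force: 25.0
```

>>> {"method": "jog_arm", "body": {"rows": [[0.0007,0.0001,0,0,1],[0,0,0,0,1]]}}

```text
time_s: 16.9
tcp_pos: [0.509, -0.0552, 0.0437]
eef_rot: [[-0.141, 0.99, -0.004], [0.99, 0.141, -0.0], [0.0, -0.004, -1.0]]
wrist_force: [-11.9, -3.2, 14.2]
gripper_width: 0.0398
grasp_force: 25.0
```

>>> {"method": "jog_arm", "body": {"rows": [[0.0007,0.0001,0,0,1],[0,0,0,0,1]]}}

```text
time_s: 17.15
tcp_pos: [0.509, -0.0552, 0.0437]
eef_rot: [[-0.141, 0.99, -0.005], [0.99, 0.141, -0.0], [0.001, -0.005, -1.0]]
wrist_force: [-15.8, -4.1, 18.5]
gripper_width: 0.04
grasp_force: 25.0
```

>>> {"method": "jog_arm", "body": {"rows": [[-0.0012,-0.0002,0.0008,0,1],[0.0006,-0.004,0,0,1],[0.0006,-0.004,0,0,1],[0,0,0,0,1]]}}

```text
time_s: 17.65
tcp_pos: [0.5101, -0.0631, 0.0437]
eef_rot: [[-0.141, 0.99, -0.003], [0.99, 0.141, 0.0], [0.001, -0.003, -1.0]]
wrist_force: [-6.3, -0.7, 0.9]
gripper_width: 0.0395
grasp_force: 25.0
```

>>> {"method": "jog_arm", "body": {"rows": [[0.0003,-0.002,0,0,1],[0,0,0,0,1]]}}

```text
time_s: 17.9
tcp_pos: [0.5104, -0.0649, 0.0437]
eef_rot: [[-0.141, 0.99, -0.003], [0.99, 0.141, 0.001], [0.001, -0.003, -1.0]]
wrist_force: [-6.1, 1.4, 1.0]
gripper_width: 0.0393
grasp_force: 25.0
```

>>> {"method": "jog_arm", "body": {"rows": [[0.0002,-0.0015,0,0,1],[0,0,0,0,1]]}}

```text
time_s: 18.15
tcp_pos: [0.5106, -0.0663, 0.0437]
eef_rot: [[-0.141, 0.99, -0.003], [0.99, 0.141, 0.001], [0.001, -0.003, -1.0]]
wrist_force: [-6.6, 1.7, 0.5]
gripper_width: 0.0398
grasp_force: 25.0
```

>>> {"method": "jog_arm", "body": {"rows": [[0.0001,-0.001,0,0,1],[0,0,0,0,1]]}}

```text
time_s: 18.4
tcp_pos: [0.5107, -0.0673, 0.0438]
eef_rot: [[-0.141, 0.99, -0.003], [0.99, 0.141, 0.001], [0.001, -0.003, -1.0]]
wrist_force: [-6.0, 2.7, 0.5]
gripper_width: 0.04
grasp_force: 25.0
```

>>> {"method": "jog_arm", "body": {"rows": [[0.0001,-0.0007,0,0,1],[0,0,0,0,1]]}}

```text
time_s: 18.65
tcp_pos: [0.5108, -0.0679, 0.0438]
eef_rot: [[-0.141, 0.99, -0.003], [0.99, 0.141, 0.001], [0.001, -0.003, -1.0]]
wrist_force: [-5.9, 2.6, 1.1]
gripper_width: 0.0404
grasp_force: 25.0
```

>>> {"method": "jog_arm", "body": {"rows": [[0.0001,-0.0007,0,0,1],[0,0,0,0,1]]}}

```text
time_s: 18.9
tcp_pos: [0.5109, -0.0686, 0.0438]
eef_rot: [[-0.141, 0.99, -0.003], [0.99, 0.141, 0.001], [0.001, -0.003, -1.0]]
wrist_force: [-5.8, 3.1, 1.0]
gripper_width: 0.0398
grasp_force: 25.0
```

>>> {"method": "jog_arm", "body": {"rows": [[0.0001,-0.0007,0,0,1],[0,0,0,0,1]]}}

```text
time_s: 19.15
tcp_pos: [0.511, -0.0693, 0.0438]
eef_rot: [[-0.141, 0.99, -0.003], [0.99, 0.141, 0.001], [0.001, -0.003, -1.0]]
wrist_force: [-5.8, 3.3, 0.8]
gripper_width: 0.0397
grasp_force: 25.0
```

>>> {"method": "jog_arm", "body": {"rows": [[0.0001,-0.0007,0,0,1],[0,0,0,0,1]]}}

```text
time_s: 19.4
tcp_pos: [0.5111, -0.0697, 0.0437]
eef_rot: [[-0.141, 0.99, -0.003], [0.99, 0.141, 0.001], [0.002, -0.003, -1.0]]
wrist_force: [-6.1, 6.0, 1.3]
gripper_width: 0.0399
grasp_force: 25.0
```

>>> {"method": "jog_arm", "body": {"rows": [[0.0001,-0.0007,0,0,1],[0,0,0,0,1]]}}

```text
time_s: 19.65
tcp_pos: [0.5111, -0.0698, 0.0438]
eef_rot: [[-0.141, 0.99, -0.003], [0.99, 0.141, 0.002], [0.003, -0.003, -1.0]]
wrist_force: [-6.1, 10.2, 2.0]
gripper_width: 0.04
grasp_force: 25.0
```

>>> {"method": "jog_arm", "body": {"rows": [[0,-0.0004,0,0,1],[0,0,0,0,1],[0,0,0,0,1]]}}

```text
time_s: 20.02
tcp_pos: [0.5111, -0.0698, 0.0438]
eef_rot: [[-0.14, 0.99, -0.003], [0.99, 0.14, 0.003], [0.003, -0.003, -1.0]]
wrist_force: [-5.7, 14.0, 3.0]
gripper_width: 0.0398
grasp_force: 25.0
```

>>> {"method": "jog_arm", "body": {"rows": [[0,0,0,0,0.3],[0,0,0,0,0.3],[0,0,0,0,0.3],[0,0,0,0,0.3]]}}

```text
time_s: 20.52
tcp_pos: [0.5124, -0.0717, 0.0444]
eef_rot: [[-0.14, 0.99, 0.0], [0.99, 0.14, -0.0], [-0.0, 0.0, -1.0]]
wrist_force: [0.4, -0.7, 0.2]
gripper_width: 0.0651
grasp_force: 0.0
```

>>> {"method": "jog_arm", "body": {"rows": [[0,0,0.02,0,0.3],[0,0,0.05,0,0.3],[0,0,0.06,0,0.3],[0.004,-0.008,0.01,0.175,0.3],[0.004,-0.008,0,0.175,0.3],[0.004,-0.008,0,0.175,0.3],[0.004,-0.008,0,0.175,0.3],[0.004,-0.008,0,0.175,0.3]]}}

```text
time_s: 21.52
tcp_pos: [0.5324, -0.1118, 0.1844]
eef_rot: [[-0.853, 0.522, 0.0], [0.522, 0.853, -0.0], [-0.0, 0.0, -1.0]]
wrist_force: [-0.5, -0.3, -0.3]
gripper_width: 0.0653
grasp_force: 0.0
```

>>> {"method": "jog_arm", "body": {"rows": [[0.004,-0.008,0,0.175,1],[0.004,-0.008,0,0.175,1],[0.004,-0.008,0,0.175,1],[0.004,-0.008,0,0.175,1],[0,0,0,0,1],[0,0,0,0,1]]}}

```text
time_s: 22.28
tcp_pos: [0.5481, -0.1433, 0.1843]
eef_rot: [[-0.99, -0.141, -0.0], [-0.141, 0.99, 0.0], [0.0, 0.0, -1.0]]
wrist_force: [-0.4, 0.5, -0.3]
gripper_width: 0.01
grasp_force: 0.0
```

Run:
```python
from h import *
s=manip.state();c=manip.camera("wrist");np.save("w7.npy",(s,c),allow_pickle=True)
print(s["tcp_pos"],s["wrist_force"])
save("w7",cv2.resize(cv2.rotate(c["color"],cv2.ROTATE_180)[140:330,90:400],None,fx=2.5,fy=2.5,interpolation=cv2.INTER_CUBIC))
```

```text
[ 0.5481236  -0.14328013  0.18425952] [-0.39780668  0.47703287 -0.31291027]
```

View pics/w7.png

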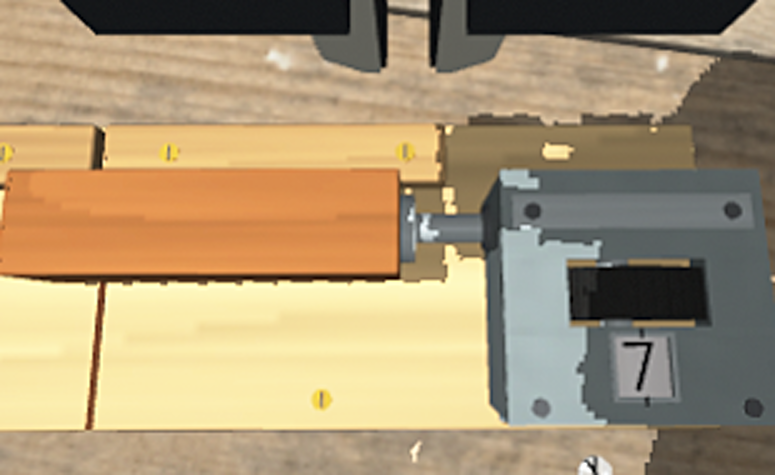

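The blank sits flat along the fence with its end on the stop plate at (402,228). The 7 is in the window at (640,366); its slight offset to the left is parallax from the band lying below the bezel. The gripper is clear of everything.

```bash
python3 -c "
from plant import manip
print(manip.sign_off())"
```

```text
the job is handed in; nothing more can be done
None
```

The job is handed in at about 22 s: the 7 stands mid-window (within about 0.2 mm), the blank lies flat along the fence and against the stop (pushed home with about 14 N at most), and it has been let go; the square, the pencil and the rule were not touched.

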